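# Turn the lazy Susan until the pepper mill is at the front

### The arm

A 6-joint arm with a two-finger parallel gripper is mounted at the origin on a cart in front of the work surface, level with it; the furniture and walls round the work are solid. World frame = base frame: x ahead of the robot, y to its left, z up, the work surface at z = 0. Lengths are in m, angles in rad, forces in N, time in s.
With the tool pointing down it reaches from about 0.35 to 0.775 m from the base axis. Payload 7.3 kg.
Tool frame: the origin (TCP) lies at the centre of the arm's flange, where the gripper is bolted on; the fingertips stand 178 mm ahead of it and the grasp point (between the pads) lies 159 mm ahead of it (tip_extent is the distance from the TCP to the fingertips, in m); z points along the fingers, y is the line along which they close (so a half turn about z gives the same grasp; the last joint's range is limited). The gripper opens to 92 mm and grips with 3 to 60 N. Pads are 19 mm wide; open, the fingers measure 130 mm over their backs; the gripper's body (75 mm by 190 mm) begins 47 mm behind the grasp point.
Start: joints at [1.162, 0.342, 1.524, -0, 1.275, -0.146], TCP at [0.136, 0.507, 0.405] pointing down, gripper open.
Joint ranges: [-2.53, 2.53], [-0.77, 2.02], [0.04, 2.7], [-1, 4.14], [0.28, 2.66], [-3.11, 3.11]. Speed limits (rad/s): [2.57, 2.57, 3.14, 3.14, 3.14, 3.14].

### API

Orientations are given as [roll, pitch, yaw] about the fixed x, y, z axes, in that order (R = Rz(yaw) Ry(pitch) Rx(roll)).
In Python, from cell import * gives the robot as it stands.
- The arm moves only by the tool arm_command, never from a script. Its arguments are lists of equal length, an entry for each row: "xyz": the shift along the world's x, y, z in mm, a list of three; "spin": the turn about the world's z in degrees. In form: {"xyz": [[tx, ty, tz], ...], "spin": [spin, ...]}. A call has 1 to 20 rows; each row shifts and turns the commanded pose from where the row before left it; what a row does not reach is not made up. A row lasts 1/10 s, in which the tool goes at most 50 mm and 8.59 degrees, less where a joint would pass 70% of its speed; a pose out of reach is approached as far as the arm can. A call with a gripper value outside its range is refused whole. "jaw" is the opening, from -1 (shut) to 1 (fully open), set as the call begins (left out, the last holds). The fingers move at their own pace and stop on an object; "squeeze" is the grip in N (left out, the last holds). Time passes only in rows, so rows that do not move let the fingers close. It gives the time, the measured TCP pose, the force, the opening and the grip force at its end, in the units of the state.
- observe(): the state, without advancing time (a new reading comes with each control period).
- read_camera(name): name is "scene" or "top"; returns a dict with "img" (384x512x3 uint8, red, green, blue), "depth" (384x512 float32, m along the optical axis (not along the pixel's ray), 0 where there is no reading), "fx", "fy", "cx", "cy" (pixels), "dist_coeffs" ([k1, k2, p1, p2, k3] as OpenCV has them; the pictures are not rectified), "world_from_camera" (4x4, takes a point from camera to world coordinates). Camera axes: x right, y up, looking along -z (the intrinsics and any distortion apply to the point x, -y, -z); pixel columns grow to the right and rows downward; lengths in m; the calibration is good to about 2 mm. A picture is of the moment at which its call begins.
- hand_in(): hands the job in; it is judged then, once.
The state is a dict: "time": time; "qpos": joint angles; "qvel": joint speeds; "joint_efforts": joint torques, N m; "tool_pos": TCP position; "tool_rot": TCP orientation; "contact_force": force on the tool from outside, world axes, zero at the start; "torque": the same for the moment, N m; "opening": finger opening in m; "grip_force": force on a finger pad.
Only numpy, scipy, OpenCV 4.12 (cv2) and the standard library are available. Lean on these libraries where they do the work, as an engineer would, in place of code of your own. Each camera call takes 0.05 s, during which the arm holds its last target. There are 200 camera calls.

### The job

Bring the pepper mill that stands on the lazy Susan round to its front, straight towards the front edge of the worktop, by pushing the board round by its rim with the fingertips; the mill and the jars ride along and are not touched. First push in the low tin that hangs over the rim, until it stands wholly on the board, so that it cannot catch on the jar and the canister beside the lazy Susan. Lift nothing, knock nothing over, and leave the things around the lazy Susan where they are.

Things in the scene. Friction and masses are not known exactly. Their poses are not given: they have to be found in the camera images.
- turntable_foot: the round foot of the lazy Susan, 210 mm across, 9 mm high, fixed to the worktop (it does not slide). Origin on the turning axis at worktop height; its axes are parallel to the world's, so the front is the -x side of this point and left is +y. The board above is plain light wood, 320 mm across, underside 14 mm and flat top 34 mm above the worktop.
- turntable (a joint): angle (rad) the board has been turned since the start (0 then), positive counter-clockwise seen from above. It turns both ways, more than a full turn without a stop, on a bearing with light friction (about 1 N at the rim), and stays where it is left.
- notch (a point): middle of the bottom of one of six finger notches cut through the board's rim, 60 degrees apart; at the board's top face, 34 mm above the worktop, 142 mm from the axis; turns with the board. Each notch is 18 mm deep (rim radius 160, notch bottom 142 mm), 45 mm wide at the bottom, 80 mm at the mouth; its steep flanks can be pushed by a fingertip. Between notches the rim is a 85 mm wide lobe.
- pepper_mill: the tall turned wooden pepper mill with a round head and a small metal knob, 58 mm across, 170 mm high, loose on the board about 80 mm from the axis, in any place but the front. Origin at the centre of its underside.
- low_tin: the low flat food tin, 86 mm across, 40 mm high, 0.16 to 0.33 kg, loose on the board near its front, in the middle of a lobe, centre about 137 mm from the axis: it hangs some 20 mm over the rim. It is wholly on the board when its centre is 117 mm or less from the axis; at 85 mm or more it does not push its neighbours. Origin: centre of its underside.
- herb_jar_green: spice jar with a wide green cap, 46 mm across, 106 mm high, loose on the board about 80 mm from the axis. Origin at the centre of its underside.
- herb_jar_dark: spice jar with a dark brown cap, 44 mm across, 105 mm high, loose on the board about 80 mm from the axis. Origin at the centre of its underside.
- salt_shaker: small grey shaker with a rounded head, 44 mm across, 90 mm high, loose on the board about 80 mm from the axis. Origin at the centre of its underside.
- dropper_bottle: small brown bottle with a black dropper cap, 33 mm across, 102 mm high, loose on the board about 80 mm from the axis. Origin at the centre of its underside.
- white_canister: white round canister with a knobbed lid, 102 mm across, 140 mm high, loose on the worktop at the left of the board and somewhat behind its middle, 9 to 16 mm from the rim. Origin at the centre of its underside.
- dark_jar: dark brown screw-top jar, 101 mm across, 156 mm high, loose on the worktop at the right of the board and somewhat behind its middle, 9 to 16 mm from the rim. Origin at the centre of its underside.
- mug: white mug with dark dots, 91 mm high, loose on the worktop far to the left, out of the way. Origin at the centre of its underside.
Not all that is in view belongs to the job. Of the things that look like the pepper_mill, the smallest one is meant.

How it is judged:
By the outcome, as a careful person would: the job done as asked, in the order asked, and still so for the second after the job is handed in, with the robot touching nothing.
It also fails if it takes over 72 s, if anything falls off the work surface, if the arm or the gripper's body presses on something with over 40 N, if the wrist force passes 120 N, or if a joint passes its speed limit or range.

## Working session

There is one attempt and no reset: what is moved stays moved. The work goes in short steps, Python scripts to look and compute and a tool call to move; the robot and the scene stay as the last step left them, time stands still between calls to the robot, and variables do not carry over. Pictures are saved under pics/ and viewed, at most 10 in all, crops included, and the job is handed in when it is done.

Besides the shell and the picture viewer there is one more tool, called as name(argument=value, ...) on one line, values as JSON. arm_command: Moves the arm, as the interface text tells. Its arguments: {"type":"object","properties":{"xyz":{"type":"array","items":{"type":"array","items":{"type":"number"}}},"spin":{"type":"array","items":{"type":"number"}},"jaw":{"type":"number"},"squeeze":{"type":"number"}},"required":["xyz","spin"]}

```bash
mkdir -p pics; ls
cat > h.py <<'E'
import numpy as np,cv2
from cell import *
def snap(n,png=None):
    c=read_camera(n)
    if png: cv2.imwrite('pics/'+png,c['img'][:,:,::-1])
    np.savez('/tmp/'+n+'.npz',**{k:np.asarray(v) for k,v in c.items()})
    return c
def load(n): return dict(np.load('/tmp/'+n+'.npz'))
def rays(c,uv):
    K=np.array([[c['fx'],0,c['cx']],[0,c['fy'],c['cy']],[0,0,1.]])
    p=cv2.undistortPoints(np.asarray(uv,float).reshape(-1,1,2),K,np.asarray(c['dist_coeffs'],float)).reshape(-1,2)
    d=np.c_[p[:,0],-p[:,1],-np.ones(len(p))]
    T=np.asarray(c['world_from_camera']); return T[:3,3],d@T[:3,:3].T
def onz(c,uv,z):
    o,d=rays(c,uv); return o+d*((z-o[2])/d[:,2])[:,None]
def cloud(c):
    h,w=c['depth'].shape; v,u=np.mgrid[:h,:w]
    o,d=rays(c,np.c_[u.ravel(),v.ravel()])
    return (o+d*c['depth'].reshape(-1,1)).reshape(h,w,3)
E
python3 - <<'E'
from h import *
a=snap('scene','s0.png');b=snap('top','t0.png')
for c in(a,b):print(c['fx'],c['dist_coeffs'],np.round(c['world_from_camera'],3).tolist())
print(observe())
E
```

```text
pics
378.47480664147906 [-0.08819753  0.          0.          0.          0.        ] [[0.553, 0.592, -0.586, -0.076], [-0.833, 0.393, -0.389, -0.357], [0.0, 0.703, 0.711, 0.771], [0.0, 0.0, 0.0, 1.0]]
358.6294268974786 [-0.08283019  0.          0.          0.          0.        ] [[0.011, 0.966, -0.258, 0.28], [-1.0, 0.009, -0.006, 0.024], [-0.003, 0.258, 0.966, 0.986], [0.0, 0.0, 0.0, 1.0]]
{'time': 0.1, 'qpos': array([ 1.16199980e+00,  3.42606387e-01,  1.52488763e+00,  7.39401939e-06,
        1.27541257e+00, -1.46037438e-01]), 'qvel': array([ 7.48305460e-04, -2.87031181e-03, -4.50547392e-03,  5.99727574e-04,
        2.71228981e-05,  9.24639398e-04]), 'joint_efforts': array([ 2.41597663e-03, -4.32007456e+01, -2.44695890e+01,  7.20954733e-02,
        5.25778171e-02, -6.38858182e-05]), 'tool_pos': array([0.13631485, 0.50686992, 0.40415035]), 'tool_rot': array([-3.14029374e+00, -1.98196795e-04,  2.87883128e+00]), 'contact_force': array([ 0.02290826,  0.00598466, -0.44858898]), 'torque': array([-0.07557847,  0.06236837,  0.00362765]), 'grip_force': 0.0, 'opening': 0.09200599082342854}
```

View pics/s0.png

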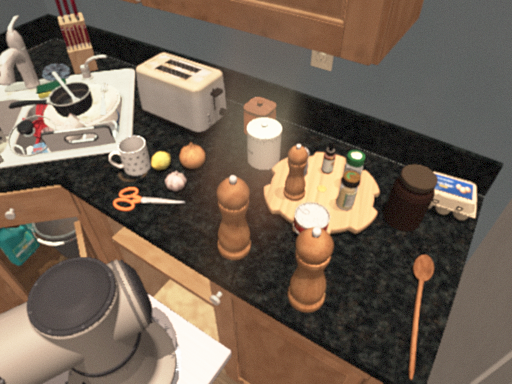

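View pics/t0.png

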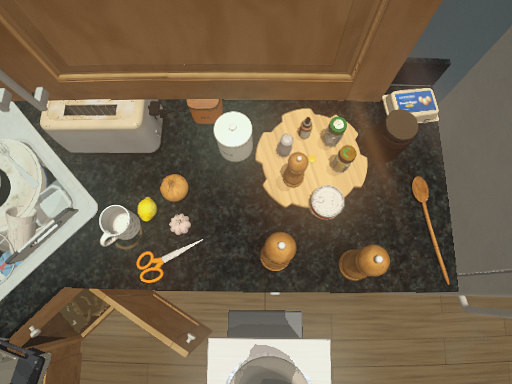

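Top view: the board is centred near (311,159), with its mill at (296,167), salt at (286,145), dropper at (306,127), green jar at (337,127), dark-capped jar at (347,157) and the tin at (326,202). Mill candidates are the on-board mill at (296,167) and the larger worktop mills at (278,250) and (365,262). I choose the small one on the board, at (297,172) in the scene view.

```bash
python3 - <<'E'
from h import *
from scipy.optimize import least_squares
b=load('top');a=load('scene')
P=cloud(b);img=b['img'].astype(int)
hsv=cv2.cvtColor(b['img'],cv2.COLOR_RGB2HSV)
x,y,z=P[...,0],P[...,1],P[...,2]
m=(abs(z-.034)<.008)&(x>.25)&(x<.85)&(abs(y)<.4)&(b['img'][...,0]>120)
n,l,s,_=cv2.connectedComponentsWithStats(m.astype(np.uint8)); k=1+s[1:,4].argmax(); m=l==k
cnt=max(cv2.findContours(m.astype(np.uint8),0,cv2.CHAIN_APPROX_NONE)[0],key=len)[:,0,:]
hull=cv2.convexHull(cnt)[:,0,:]
Q=onz(b,cnt,.034)[:,:2]; H=onz(b,hull,.034)[:,:2]
f=lambda p:np.hypot(*(H-p[:2]).T)-.160
r=least_squares(f,[.55,-.1],loss='soft_l1',f_scale=.002); c=r.x
print('centre',c,np.round(f(c)*1e3,1))
d=Q-c; R=np.hypot(*d.T); A=np.degrees(np.arctan2(d[:,1],d[:,0]))
for t in range(-180,180,6):
    q=R[(A>=t)&(A<t+6)]
    if len(q): print(t+3,int(q.max()*1e3),end='; ')
print()
# objects: both clouds, points above board
for nm,cc in(('top',b),('scene',a)):
    PP=cloud(cc).reshape(-1,3)
    dd=PP[:,:2]-c; rr=np.hypot(*dd.T); k=(rr<.3)&(PP[:,2]>.06)&(PP[:,2]<.19)
    G=np.zeros((120,120),np.float32); ij=((dd[k]+.3)/.005).astype(int); np.maximum.at(G,(ij[:,0],ij[:,1]),PP[k,2])
    n,l,s,ce=cv2.connectedComponentsWithStats((G>0).astype(np.uint8))
    for i in range(1,n):
        if s[i,4]>5: print(nm,'xy',np.round(ce[i,::-1]*.005-.2975+c,3),'h',G[l==i].max().round(3),'bbox',s[i,2:4]*5)
# tin top
for nm,cc in(('top',b),('scene',a)):
    PP=cloud(cc); dd=PP[...,:2]-c; k=(abs(PP[...,2]-.074)<.006)&(np.hypot(dd[...,0],dd[...,1])<.2)&(dd[...,0]<-.06)&(cc['img'].min(2)>110)
    mm=k.astype(np.uint8); n,l,s,ce=cv2.connectedComponentsWithStats(mm); i=1+s[1:,4].argmax()
    ct=max(cv2.findContours((l==i).astype(np.uint8),0,1)[0],key=len); e=cv2.fitEllipse(ct); q=onz(cc,[e[0]],.074)[0]
    print(nm,'tin',e,q,np.hypot(*(q[:2]-c)),np.degrees(np.arctan2(q[1]-c[1],q[0]-c[0])))
E
python3 - <<'E'
import sys;sys.path.insert(0,'.')
from h import *
b=load('top')['img'][95:225,235:430,::-1];cv2.imwrite('pics/crop.png',cv2.resize(b,None,fx=4,fy=4,interpolation=cv2.INTER_CUBIC))
E
```

```text
centre [ 0.63044954 -0.11689484] [-2.3 -1.1 -1.  -0.9 -0.6 -1.9 -1.8 -2.2 -2.8 -3.1 -4.  -5.3  9.6  8.9
 -3.1 -2.7 -2.4 -2.2 -3.  -3.5 -3.2 -0.7 -0.8 -0.5 -0.3 -2.1 -1.5  0.4
  0.8  0.5]
-177 165; -171 169; -165 80; -159 78; -153 82; -147 88; -141 136; -135 136; -129 137; -123 151; -117 156; -111 156; -105 157; -99 157; -93 157; -87 158; -81 142; -75 140; -69 139; -63 154; -57 159; -51 158; -45 159; -39 64; -33 158; -27 158; -21 141; -15 141; -9 141; -3 157; 3 158; 9 160; 15 160; 21 160; 27 158; 33 158; 39 141; 45 142; 51 142; 57 157; 63 159; 69 159; 75 159; 81 159; 87 157; 93 156; 99 140; 105 140; 111 140; 117 156; 123 157; 129 157; 135 157; 141 157; 147 157; 153 155; 159 138; 165 138; 171 137; 177 154; 
top xy [ 0.358 -0.203] h 0.186 bbox [40 40]
top xy [0.372 0.018] h 0.091 bbox [10 25]
top xy [ 0.502 -0.15 ] h 0.077 bbox [85 90]
top xy [ 0.572 -0.062] h 0.19 bbox [60 55]
top xy [ 0.61  -0.193] h 0.141 bbox [50 50]
top xy [ 0.682 -0.331] h 0.159 bbox [100 100]
top xy [ 0.652 -0.039] h 0.126 bbox [45 40]
top xy [0.682 0.101] h 0.14 bbox [105 105]
top xy [ 0.689 -0.172] h 0.143 bbox
[... 365 characters left out ...]
]
scene xy [0.68  0.099] h 0.143 bbox [105 105]
scene xy [ 0.658 -0.053] h 0.124 bbox [25 30]
scene xy [ 0.69  -0.174] h 0.144 bbox [55 55]
scene xy [ 0.705 -0.1  ] h 0.138 bbox [35 30]
scene xy [ 0.757 -0.387] h 0.076 bbox [10 25]
scene xy [0.767 0.148] h 0.105 bbox [15 25]
scene xy [ 0.909 -0.118] h 0.19 bbox [280  40]
top tin ((327.5765075683594, 200.44692993164062), (30.62884521484375, 31.57290267944336), 138.57606506347656) [ 0.50175344 -0.14992887  0.074     ] 0.13286810587610998 -165.60397201329766
scene tin ((312.06036376953125, 214.83413696289062), (25.62326431274414, 35.666194915771484), 93.76211547851562) [ 0.50482254 -0.15092992  0.074     ] 0.1301557842502413 -164.84121673697084
```

View pics/crop.png

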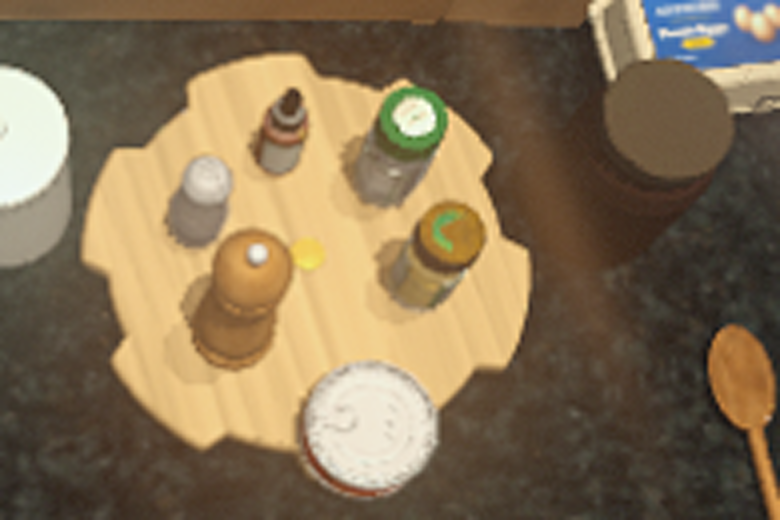

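The crop confirms the small mill with the metal knob on the board, its base at about (232,345) in crop pixels. The tin hangs over the front lobe at (370,430). Next I refine the axis and angles, and check the heights of the decoys I have to pass.

```bash
cat >> h.py <<'E'
from scipy.optimize import least_squares
def board(b,c0=(.631,-.117)):
    P=cloud(b);z=P[...,2];c0=np.array(c0)
    m=(abs(z-.034)<.008)&(np.hypot(P[...,0]-c0[0],P[...,1]-c0[1])<.19)&(b['img'][...,0]>120)
    n,l,s,_=cv2.connectedComponentsWithStats(m.astype(np.uint8)); m=l==1+s[1:,4].argmax()
    cnt=max(cv2.findContours(m.astype(np.uint8),0,cv2.CHAIN_APPROX_NONE)[0],key=len)[:,0,:]
    Q=onz(b,cnt,.034)[:,:2]; Q=Q[np.hypot(*(Q-c0).T)>.130]
    def model(p):
        d=Q-p[:2]; R=np.hypot(*d.T); w=(np.arctan2(d[:,1],d[:,0])-p[2]+np.pi/6)%(np.pi/3)-np.pi/6
        t=np.abs(np.sin(w)*R); return R-p[3]-np.interp(t,[.0225,.040],[-.018,0])
    r=min((least_squares(model,[*c0,a,.159],loss='soft_l1',f_scale=.002,x_scale=[.01,.01,.1,.01]) for a in np.radians([0,10,20,30,40,50])),key=lambda r:r.cost)
    return r.x
def tin(cc,c,z=.074):
    PP=cloud(cc); dd=PP[...,:2]-c; k=(abs(PP[...,2]-z)<.007)&(np.hypot(dd[...,0],dd[...,1])<.2)&(dd[...,0]<-.03)&(cc['img'].min(2)>110)
    n,l,s,ce=cv2.connectedComponentsWithStats(k.astype(np.uint8)); i=1+s[1:,4].argmax()
    ct=max(cv2.findContours((l==i).astype(np.uint8),0,1)[0],key=len); e=cv2.minEnclosingCircle(ct.astype(np.float32)) ; e=cv2.fitEllipse(ct)
    return onz(cc,[e[0]],z)[0][:2],s[i,4]
def blobs(cc,c,zlo,zhi,rad=.33,g=.004):
    PP=cloud(cc).reshape(-1,3); dd=PP[:,:2]-c; k=(np.hypot(*dd.T)<rad)&(PP[:,2]>zlo)&(PP[:,2]<zhi)
    N=int(2*rad/g)+1;G=np.zeros((N,N),np.float32); ij=((dd[k]+rad)/g).astype(int); np.maximum.at(G,(ij[:,0],ij[:,1]),PP[k,2])
    n,l,s,ce=cv2.connectedComponentsWithStats((G>0).astype(np.uint8))
    return [(np.round((ce[i,::-1]+.5)*g-rad+c,3).tolist(),float(G[l==i].max().round(3)),[int(s[i,3]*g*1e3),int(s[i,2]*g*1e3)]) for i in range(1,n) if s[i,4]>5]
def polar(q,c): d=np.asarray(q)[:2]-c; return np.round([np.hypot(*d)*1e3,np.degrees(np.arctan2(d[1],d[0]))],1)
E
python3 - <<'E'
from h import *
b=load('top');a=load('scene')
for n,cc in(('top',b),('scene',a)):
    p=board(cc);print(n,'board',p[:2].round(4),'notch deg',np.degrees(p[2])%60,'R',p[3])
    c=p[:2]; q=tin(cc,c); print('tin',q,polar(q[0],c))
    print('mill high', [(x,polar(x[0],c)) for x in blobs(cc,c,.165,.3)])
    print('decoy low', [x for x in blobs(cc,c,.02,.16) if x[0][0]<.45])
E
```

```text
top board [ 0.6322 -0.1164] notch deg 45.701416697659724 R 0.1571517193644727
tin (array([ 0.50155503, -0.14976318]), np.int32(776)) [ 134.8 -165.7]
mill high [(([0.344, -0.219], 0.2409999966621399, [60, 72]), array([ 305.9, -160.4])), (([0.365, -0.019], 0.23999999463558197, [72, 72]), array([284.4, 160. ])), (([0.572, -0.063], 0.20499999821186066, [52, 52]), array([ 80.5, 138.4]))]
decoy low [([0.346, -0.201], 0.1599999964237213, [68, 44]), ([0.344, -0.003], 0.0989999994635582, [64, 76])]
scene board [ 0.6311 -0.1193] notch deg 46.00020797435826 R 0.15853425772892138
tin (array([ 0.50480166, -0.15102847]), np.int32(754)) [ 130.2 -165.9]
mill high [(([0.338, -0.224], 0.24400000274181366, [60, 72]), array([ 311.3, -160.3])), (([0.359, -0.025], 0.24199999868869781, [68, 72]), array([288. , 160.9])), (([0.568, -0.066], 0.20600000023841858, [48, 52]), array([ 82.6, 139.8])), (([0.92, -0.113], 0.30000001192092896, [20, 340]), array([289. ,   1.2]))]
decoy low [([0.322, -0.204], 0.1550000011920929, [28, 32]), ([0.349, -0.025], 0.1599999964237213, [72, 80]), ([0.344, -0.258], 0.1589999943971634, [44, 24])]
```

arm_command(xyz=[[0, 0, 38], [0, 0, 38], [36, -32, 0], [36, -32, 0], [36, -32, 0], [36, -32, 0], [36, -32, 0], [36, -32, 0], [36, -32, 0], [36, -32, 0], [1, -42, 0], [1, -42, 0], [1, -42, 0], [1, -42, 0], [1, -42, 0], [1, -42, 0], [2, -42, 0], [2, -42, 0], [2, -40, 0], [2, -40, 0]], spin=[0, 0, 0, 0, 0, 0, 0, 0, 0, 0, 7.25, 7.25, 7.25, 7.25, 0, 0, 0, 0, 0, 0], jaw=-1)

```text
time: 2.1
tool_pos: [0.4381, -0.1661, 0.4805]
tool_rot: [3.141, -0.0, -2.901]
contact_force: [0.7, -0.5, -0.3]
opening: 0.0002
grip_force: 0.0
```

arm_command(xyz=[[0, 0, -50], [0, 0, -50], [0, 0, -50], [0, 0, -50], [0, 0, -35], [0, 0, -19], [0, 0, 0]], spin=[0, 0, 0, 0, 0, 0, 0])

```text
time: 2.8
tool_pos: [0.4374, -0.1639, 0.2241]
tool_rot: [3.137, -0.005, -2.9]
contact_force: [-0.0, 0.3, -0.1]
opening: 0.0004
grip_force: 0.0
```

Run:
```python
from h import *
a=snap('scene');cv2.imwrite('pics/s1.png',cv2.resize(a['img'][120:320,180:440,::-1],None,fx=3,fy=3))
s=observe();print(s['tool_pos'],s['contact_force'])
```

```text
[ 0.43808825 -0.16422076  0.22584223] [ 0.94032561 -0.59899184  0.91007449]
```

View pics/s1.png

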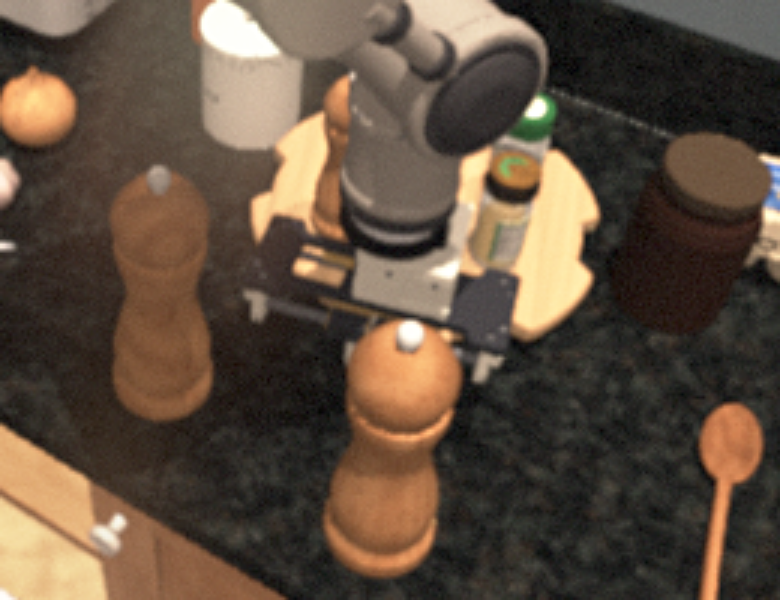

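The gripper is down in front of the tin between the two large mills, clear of both, with body ends at (258,300) and (488,365). Now I push the tin inward.

arm_command(xyz=[[4.8, 1.2, 0], [4.8, 1.2, 0], [4.8, 1.2, 0], [4.8, 1.2, 0], [4.8, 1.2, 0], [4.8, 1.2, 0], [4.8, 1.2, 0], [3, 0.7, 0], [0, 0, 0]], spin=[0, 0, 0, 0, 0, 0, 0, 0, 0])

```text
time: 3.75
tool_pos: [0.4755, -0.1551, 0.2267]
tool_rot: [-3.141, 0.001, -2.9]
contact_force: [0.6, -0.1, 0.1]
opening: 0.0005
grip_force: 0.0
```

Run:
```python
from h import *
a=snap('scene');b=snap('top')
cv2.imwrite('pics/d1.png',np.hstack([cv2.resize(a['img'][120:270,230:400,::-1],(400,353)),cv2.resize(b['img'][95:245,230:400,::-1],(400,353))]))
s=observe();print(s['tool_pos'],s['contact_force'])
c=np.array([.632,-.117])
for n,cc in(('top',b),('scene',a)):
  try: print(n,tin(cc,c),polar(tin(cc,c)[0],c))
  except Exception as e: print(n,e)
  p=board(cc);print(p[:2],np.degrees(p[2])%60,p[3])
```

```text
[ 0.47515552 -0.15519898  0.22667295] [ 0.26219998  0.35662651 -0.23619585]
top (array([ 0.53832071, -0.11482533]), np.int32(152)) [ 93.7 178.7]
[ 0.63214774 -0.11607683] 45.42558750707931 0.15694575657465948
scene (array([ 0.46440469, -0.14744541]), np.int32(21)) [ 170.3 -169.7]
[ 0.63209579 -0.11912408] 46.46362441544357 0.1587507998276211
```

View pics/d1.png

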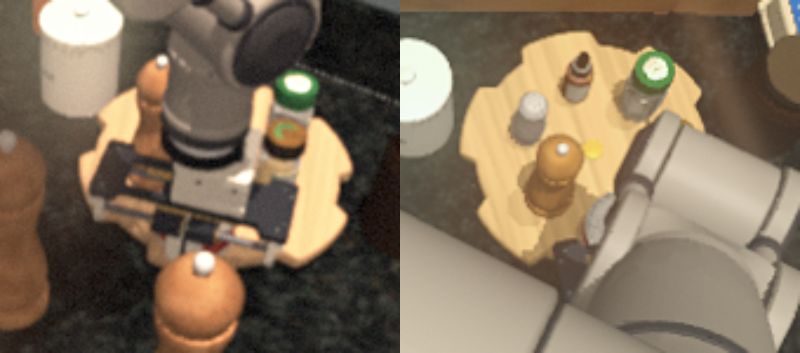

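In the left pane the shut fingers are at (180,240), behind the tin's red side at (220,240), and all the jars are upright. I push 5 mm more, then back off and look.

arm_command(xyz=[[2.9, 0.7, 0], [2, 0.5, 0], [0, 0, 0], [-10, -2.5, 0], [-29, -7.5, 0], [0, 0, 50], [0, 0, 50], [0, 0, 50], [0, 0, 50], [0, 0, 50], [0, 40, 0], [0, 45, 0], [0, 45, 0], [0, 45, 0], [0, 45, 0], [0, 45, 0], [0, 45, 0], [0, 0, 0]], spin=[0, 0, 0, 0, 0, 0, 0, 0, 0, 0, -7, -7, -7, -7, 0, 0, 0, 0])

```text
time: 5.65
tool_pos: [0.4398, 0.1489, 0.4765]
tool_rot: [3.14, -0.001, 2.902]
contact_force: [0.8, -0.5, -0.1]
opening: 0.0004
grip_force: 0.0
```

Run:
```python
from h import *
a=snap('scene');b=snap('top')
cv2.imwrite('pics/d2.png',np.hstack([cv2.resize(a['img'][120:270,230:400,::-1],(400,353)),cv2.resize(b['img'][95:245,230:400,::-1],(400,353))]))
s=observe();print(s['tool_pos'],s['tool_rot'],s['contact_force'])
c=np.array([.632,-.117])
for n,cc in(('top',b),('scene',a)):
  print(n,tin(cc,c),polar(tin(cc,c)[0],c))
  p=board(cc);print(p[:2],np.degrees(p[2])%60,p[3])
  print([(x,polar(x[0],c)) for x in blobs(cc,c,.1,.3,.26)])
```

```text
[0.44034667 0.14563376 0.47646682] [-3.14110822e+00 -2.89610058e-04  2.89899052e+00] [-0.60757373 -0.07481669 -0.01183284]
top (array([ 0.53206937, -0.14157525]), np.int32(750)) [ 102.9 -166.2]
[ 0.63230463 -0.11618753] 45.51773497178371 0.15704436652915515
[(([0.393, -0.028], 0.21699999272823334, [24, 44]), array([255. , 159.6])), (([0.573, -0.063], 0.20499999821186066, [52, 52]), array([ 80. , 137.5])), (([0.61, -0.193], 0.1420000046491623, [44, 48]), array([  79.1, -106.1])), (([0.682, -0.329], 0.1599999964237213, [100, 96]), array([217.8, -76.7])), (([0.681, 0.096], 0.13899999856948853, [104, 96]), array([218.6,  77. ])), (([0.656, -0.041], 0.125, [32, 40]), array([79.7, 72.5])), (([0.688, -0.173], 0.1420000046491623, [48, 48]), array([ 79.2, -45. ])), (([0.705, -0.094], 0.1340000033378601, [20, 24]), array([76.5, 17.5]))]
scene (array([ 0.53232844, -0.14424307]), np.int32(730)) [ 103.3 -164.7]
[ 0.63151928 -0.11878603] 45.71486034809324 0.15863363277643738
[(([0.388, -0.041], 0.2160000056028366, [16, 20]), array([255.6, 162.7])), (([0.568, -0.066], 0.20600000023841858, [44, 52]), array([ 81.8, 141.4])), (([0.611, -0.195], 0.14399999380111694, [48, 48]), array([  80.8, -105.1])), (([0.68, -0.332], 0.16099999845027924, [100, 92]), array([220.3, -77.4])), (([0.679, 0.095], 0.1420000046491623, [104, 96]), array([217.1,  77.5])), (([0.661, -0.052], 0.12399999797344208, [20, 20]), array([71.2, 66. ])), (([0.689, -0.174], 0.14499999582767487, [56, 52]), array([ 80.6, -45. ])), (([0.707, -0.099], 0.13699999451637268, [24, 28]), array([77.1, 13.5]))]
```

View pics/d2.png

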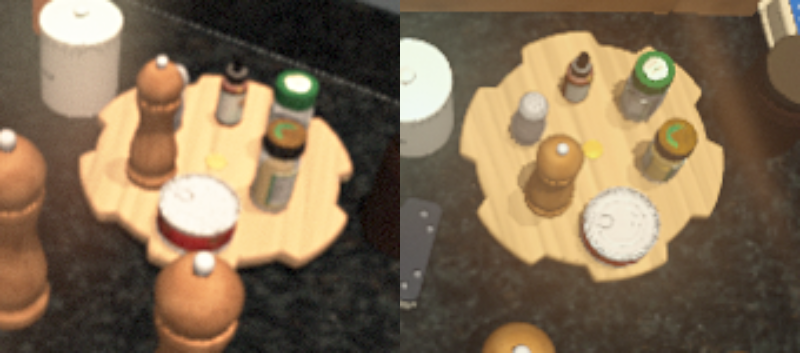

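The tin now stands wholly on the board, 103 mm from the axis (r = 103 mm, at (620,225) in the right pane), and everything is upright. Next I go to the front-left notch, at about 166°, and enter it from outside.

arm_command(xyz=[[2, -43.6, 0], [2, -43.6, 0], [2, -43.6, 0], [2, -43.6, 0], [2, -43.6, 0], [0, 0, 0], [0, 0, -50], [0, 0, -50], [0, 0, -50], [0, 0, -50], [0, 0, -50], [0, 0, -28], [0, 0, 0]], spin=[0, 0, 0, 0, 0, 0, 0, 0, 0, 0, 0, 0, 0])

```text
time: 7.05
tool_pos: [0.4491, -0.0731, 0.1958]
tool_rot: [3.141, -0.008, 2.895]
contact_force: [-0.2, -0.0, 0.7]
opening: 0.0008
grip_force: 0.0
```

arm_command(xyz=[[7, -1.8, 0], [7, -1.8, 0], [6, -1.5, 0], [5, -1.3, 0], [5, -1.2, 0], [0, 0, 0]], spin=[0, 0, 0, 0, 0, 0])

```text
time: 7.65
tool_pos: [0.4817, -0.0806, 0.1992]
tool_rot: [-3.142, 0.002, 2.897]
contact_force: [-0.4, 1.0, -0.4]
opening: 0.0004
grip_force: 0.0
```

Run:
```python
from h import *
a=snap('scene');b=snap('top')
cv2.imwrite('pics/d3.png',np.hstack([cv2.resize(a['img'][120:270,230:400,::-1],(400,353)),cv2.resize(b['img'][95:245,230:400,::-1],(400,353))]))
s=observe();c=np.array([.632,-.117]);print(s['tool_pos'],polar(s['tool_pos'],c),s['tool_rot'],s['contact_force'])
for cc in (a,b):
  p=board(cc);print(p[:2],np.degrees(p[2])%60,p[3])
# mill knob: brightest blob near the top of the mill, triangulated
L=[]
for cc in (a,b):
  P=cloud(cc); k=(np.hypot(P[...,0]-.57,P[...,1]+.065)<.03)&(P[...,2]>.19)&(cc['img'].min(2)>150)
  v,u=np.nonzero(k); print(len(u),u.mean(),v.mean()); L.append(rays(cc,[[u.mean(),v.mean()]]))
(o1,d1),(o2,d2)=L; d1,d2=d1[0],d2[0]
t=np.linalg.lstsq(np.c_[d1,-d2],o2-o1,rcond=None)[0]; p1=o1+t[0]*d1;p2=o2+t[1]*d2
print('knob',p1,p2,polar((p1+p2)/2,c))
```

```text
[ 0.48087901 -0.08039885  0.19878611] [155.5 166.4] [ 3.14149188e+00 -1.83724032e-04  2.89657669e+00] [-0.23089805  0.6474908  -0.16094009]
[ 0.63112899 -0.11853961] 45.47339707519639 0.15902642968138417
[ 0.63264805 -0.11623689] 45.63410449862273 0.15669726027671196
0 nan nan
3 300.3333333333333 158.0
 ** On entry to DLASCL parameter number  4 had an illegal value
 ** On entry to DLASCL parameter number  4 had an illegal value
 ** On entry to DLASCL parameter number  4 had an illegal value
 ** On entry to DLASCL parameter number  4 had an illegal value
 ** On entry to DLASCL parameter number  5 had an illegal value
 ** On entry to DLASCL parameter number  4 had an illegal value<stdin>:11: RuntimeWarning: Mean of empty slice.
  ret = ret.dtype.type(ret / rcount)
Traceback (most recent call last):
numpy.linalg.LinAlgError: SVD did not converge in Linear Least Squares
```

View pics/d3.png

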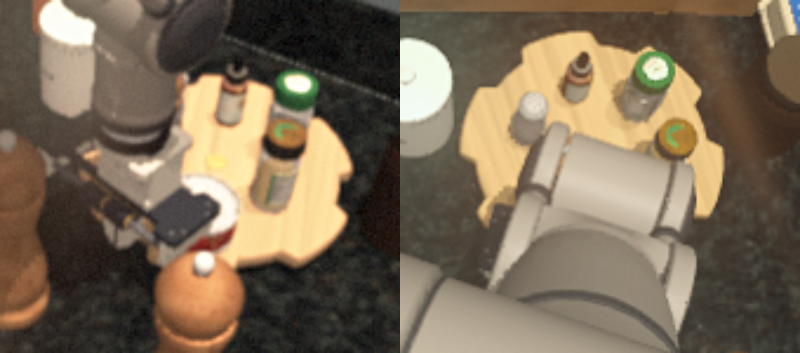

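The fingers sit in the front-left notch at r = 155.5 mm, 166.4°. The left pane shows the fingers at (120,235) and the body's end above the tin at (185,215). I compute the arc steps for a counter-clockwise push.

```bash
python3 -c "
import numpy as np
s=[1,1,1,1,1.5,2,2.5,3,3,3,3,3,3,2.5,2,1.5,1.5,1,1,.5]
t=np.radians(166.4+np.r_[0,np.cumsum(s)]);p=155.5*np.c_[np.cos(t),np.sin(t)]
print(sum(s),[[round(float(a),1),round(float(b),1),0] for a,b in np.diff(np.round(p,1),axis=0)])"
```

```text
38.0 [[-0.7, -2.7, 0], [-0.5, -2.6, 0], [-0.5, -2.7, 0], [-0.5, -2.7, 0], [-0.6, -4.0, 0], [-0.7, -5.4, 0], [-0.6, -6.7, 0], [-0.3, -8.2, 0], [0.1, -8.1, 0], [0.6, -8.1, 0], [1.0, -8.1, 0], [1.4, -8.0, 0], [1.8, -8.0, 0], [1.8, -6.5, 0], [1.7, -5.2, 0], [1.4, -3.8, 0], [1.4, -3.8, 0], [1.1, -2.5, 0], [1.0, -2.5, 0], [0.6, -1.2, 0]]
```

arm_command(xyz=[[-0.7, -2.7, 0], [-0.5, -2.6, 0], [-0.5, -2.7, 0], [-0.5, -2.7, 0], [-0.6, -4.0, 0], [-0.7, -5.4, 0], [-0.6, -6.7, 0], [-0.3, -8.2, 0], [0.1, -8.1, 0], [0.6, -8.1, 0]], spin=[1, 1, 1, 1, 1.5, 2, 2.5, 3, 3, 3])

```text
time: 8.75
tool_pos: [0.4769, -0.132, 0.1987]
tool_rot: [3.141, -0.001, -3.052]
contact_force: [-0.0, 0.5, 0.4]
opening: 0.0003
grip_force: 0.6
```

arm_command(xyz=[[1.0, -8.1, 0], [1.4, -8.0, 0], [1.8, -8.0, 0], [1.8, -6.5, 0], [1.7, -5.2, 0], [1.4, -3.8, 0], [1.4, -3.8, 0], [1.1, -2.5, 0], [1.0, -2.5, 0], [0.6, -1.2, 0], [0, 0, 0], [0, 0, 0]], spin=[3, 3, 3, 2.5, 2, 1.5, 1.5, 1, 1, 0.5, 0, 0])

```text
time: 9.95
tool_pos: [0.4904, -0.1813, 0.1988]
tool_rot: [3.142, 0.0, -2.724]
contact_force: [-1.7, -0.9, 0.7]
opening: 0.0003
grip_force: 0.8
```

Run:
```python
from h import *
a=snap('scene');b=snap('top')
s=observe();c=np.array([.632,-.117]);print(s['tool_pos'],polar(s['tool_pos'],c),s['tool_rot'],s['contact_force'])
for cc in (a,b):
  p=board(cc);print(p[:2],np.degrees(p[2])%60,p[3])
  print([(x,polar(x[0],c)) for x in blobs(cc,c,.165,.21,.15)])
```

```text
[ 0.49041873 -0.18120915  0.19877067] [ 155.5 -155.6] [ 3.14157408e+00  4.56108024e-05 -2.72353498e+00] [-1.6201357  -0.05076916  0.58874072]
[ 0.63119878 -0.11957846] 18.630151646524837 0.1580239775021459
[(([0.53, -0.214], 0.19099999964237213, [28, 12]), array([ 140.8, -136.4])), (([0.545, -0.103], 0.20600000023841858, [44, 44]), array([ 88.1, 170.9]))]
[ 0.63181316 -0.11603897] 18.90825231816938 0.15687977811985884
[(([0.553, -0.104], 0.20600000023841858, [52, 52]), array([ 80.1, 170.7]))]
```

```bash
python3 -c "
import numpy as np
s=[1,1.5,1.5,1.5,1,.5]
t=np.radians(204.4+np.r_[0,np.cumsum(s)]);p=155.5*np.c_[np.cos(t),np.sin(t)]
print(sum(s),np.diff(np.round(p,1),axis=0).round(1).tolist(),np.round([40*np.cos(t[-1]),40*np.sin(t[-1])],1))"
```

```text
7.0 [[1.1, -2.5], [1.8, -3.7], [1.9, -3.6], [2.0, -3.5], [1.4, -2.4], [0.7, -1.1]] [-34.1 -20.8]
```

arm_command(xyz=[[1.1, -2.5, 0], [1.8, -3.7, 0], [1.9, -3.6, 0], [2, -3.5, 0], [1.4, -2.4, 0], [0.7, -1.1, 0], [0, 0, 0], [-1.5, 3, 0], [-8.5, -5.2, 0], [-12.8, -7.8, 0], [-12.8, -7.8, 0], [0, 0, 50], [0, 0, 50], [0, 0, 50], [0, 0, 50], [0, 0, 50], [0, 0, 30]], spin=[1, 1.5, 1.5, 1.5, 1, 0.5, 0, 0, 0, 0, 0, 0, 0, 0, 0, 0, 0])

```text
time: 11.75
tool_pos: [0.4625, -0.2164, 0.4829]
tool_rot: [-3.137, 0.002, -2.602]
contact_force: [0.6, -0.2, -1.0]
opening: 0.0005
grip_force: 0.0
```

arm_command(xyz=[[-3, 45, 0], [-3, 45, 0], [-3, 45, 0], [-3, 45, 0], [-3, 45, 0], [-3, 45, 0], [-3, 45, 0], [-3, 45, 0], [0, 0, 0]], spin=[0, 0, 0, 0, 0, 0, 0, 0, 0])

```text
time: 12.65
tool_pos: [0.4385, 0.1472, 0.4785]
tool_rot: [3.14, 0.001, -2.596]
contact_force: [0.7, -0.5, -0.9]
opening: 0.0001
grip_force: 0.0
```

```bash
cat > m.py <<'E'
from h import *
import sys
a=snap('scene');b=snap('top')
cv2.imwrite('pics/'+sys.argv[1],np.hstack([cv2.resize(a['img'][120:270,230:400,::-1],(400,353)),cv2.resize(b['img'][95:245,230:400,::-1],(400,353))]))
c=np.array([.632,-.117]);L=[]
for cc in (a,b):
  p=board(cc);print(p[:2],np.degrees(p[2])%60,p[3])
  print([(x,polar(x[0],c)) for x in blobs(cc,c,.1,.21,.26)])
  print('tin',polar(tin(cc,c)[0],c))
  P=cloud(cc); k=(np.hypot(P[...,0]-.552,P[...,1]+.117)<.035)&(P[...,2]>.17)
  v,u=np.nonzero(k); s=cc['img'].astype(int)[v,u]; w=(s[:,2]>110)&(s.max(1)-s.min(1)<60)
  u,v=u[w],v[w]; print('knob px',w.sum(),u.mean(),v.mean(),u.std(),v.std()); L.append(rays(cc,[[u.mean(),v.mean()]]))
  q=onz(cc,[[u.mean(),v.mean()]],.2)[0]; print('knob@.2',q,polar(q,p[:2]))
(o1,d1),(o2,d2)=L
t=np.linalg.lstsq(np.c_[d1[0],-d2[0]],o2-o1,rcond=None)[0]; print('knob',o1+t[0]*d1[0],o2+t[1]*d2[0])
s=observe();print(s['time'],s['tool_pos'],s['contact_force'])
E
python3 m.py d4.png
```

```text
[ 0.6320526  -0.11869619] 25.540701816402592 0.15817349089599123
[(([0.388, -0.042], 0.20999999344348907, [16, 24]), array([255.3, 162.9])), (([0.547, -0.118], 0.2070000022649765, [48, 52]), array([  85. , -179.3])), (([0.599, -0.047], 0.12600000202655792, [32, 36]), array([ 77.4, 115.2])), (([0.681, -0.333], 0.16099999845027924, [100, 92]), array([221.5, -77.2])), (([0.679, 0.094], 0.14300000667572021, [108, 96]), array([216.2,  77.4])), (([0.665, -0.192], 0.14499999582767487, [48, 52]), array([ 81.9, -66.3])), (([0.676, -0.056], 0.13699999451637268, [28, 28]), array([75.2, 54.2])), (([0.713, -0.126], 0.14499999582767487, [52, 48]), array([81.5, -6.3]))]
tin [ 107.6 -126.8]
knob px 18 314.1111111111111 158.55555555555554 1.2422599874998832 1.1653431646335017
knob@.2 [ 0.55532476 -0.1141575   0.2       ] [ 76.9 176.6]
[ 0.63240042 -0.11560929] 25.725951315717502 0.1566468681388868
[(([0.393, -0.029], 0.20900000631809235, [24, 48]), array([254.7, 159.8])), (([0.552, -0.113], 0.2070000022649765, [48, 52]), array([ 80.1, 177.1])), (([0.602, -0.044], 0.125, [36, 36]), array([ 78.9, 112.3])), (([0.682, -0.329], 0.1589999943971634, [100, 96]), array([217.8, -76.7])), (([0.681, 0.096], 0.14000000059604645, [104, 96]), array([218.6,  77. ])), (([0.665, -0.19], 0.1420000046491623, [48, 48]), array([ 80.1, -65.7])), (([0.677, -0.054], 0.1340000033378601, [20, 24]), array([77.4, 54.5])), (([0.712, -0.123], 0.1420000046491623, [48, 52]), array([80.2, -4.3]))]
tin [ 106.  -127.7]
knob px 19 321.2105263157895 166.6315789473684 1.280581585325941 1.179229289600425
knob@.2 [ 0.55157732 -0.11424635  0.2       ] [ 80.8 179. ]
knob [ 0.55203828 -0.11542137  0.2029694 ] [ 0.55079488 -0.11384834  0.20226275]
12.75 [0.43924898 0.14403466 0.47846867] [0.32726562 0.29974941 0.20870406]
```

View pics/d4.png

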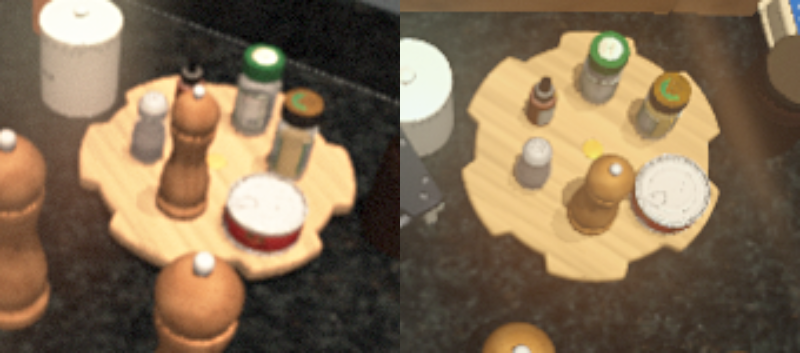

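The mill stands at about 178° ± 1.5°, straight to the front, at (595,205) in the right pane. The tin is 106 mm from the axis, wholly on the board. All jars are upright, the canister and dark jar haven't moved, and the arm is clear. I hand the job in.

```bash
python3 -c "
from cell import *
print(hand_in())"
```

```text
the job is handed in; nothing more can be done
None
```

The job is handed in: I pushed the low tin wholly onto the board (about 106 mm from the axis), then turned the board about 40° counter-clockwise by a rim notch, which brought the pepper mill to the front within about 2°, with nothing knocked over and the canister and dark jar unmoved.

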